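# Swap the drying trays

## Robot

A 7-joint arm with a two-finger parallel gripper is mounted at the origin on a cart in front of the work surface, level with it; the furniture and walls round the work are solid. World frame = base frame: x ahead of the robot, y to its left, z up, the work surface at z = 0. Lengths are in m, angles in rad, forces in N, time in s.
With the tool pointing down it reaches from about 0.35 to 0.9 m from the base axis. Payload 19.9 kg.
Tool frame: the origin (TCP) lies at the very end of the fingers, on their centre line; the grasp point (between the pads) lies 19 mm behind it (manip.pinch_z is the distance from the TCP to the grasp point, in m); z points along the fingers, y is the line along which they close (so a half turn about z gives the same grasp; the last joint's range is limited). The gripper opens to 85 mm and grips with 20 to 120 N. Pads are 22 mm wide; open, the fingers measure 114 mm over their backs; the gripper's body (76 mm by 85 mm) begins 54 mm behind the grasp point. The pads swing forward as they close: fully open they stand 13 mm farther back than shut.
Start: joints at [1.27, 0.417, -0.01, 1.614, 0.005, 1.111, -0.053], TCP at [0.161, -0.604, 0.231] pointing down, gripper open.
Joint ranges: [-2.81, 2.81], [-0.39, 2.02], [-1.27, 1.25], [0.06, 2.57], [-1.19, 4.33], [0.19, 2], [-2.82, 2.82]. Speed limits (rad/s): [1.89, 1.89, 2.39, 2.39, 3.01, 3.01, 3.01].

## Interface

Orientations are given as a 3x3 rotation matrix whose columns are the frame's x, y, z axes.
In Python, from plant import manip, probe_bus, ticket, get_image gives the robot as it stands (manip), with the cameras as plain functions, the readings (probe_bus) and the job (ticket).
- The arm moves only by the shell command python3 nudge.py 'ROWS' [OPENING] [FORCE]. ROWS is a JSON list of rows, 1 to 8 of them, each written [[dx, dy, dz], [rx, ry, rz]]: dx, dy, dz in shares of the most that a row can go, 1 being 62.5 mm, then a rotation vector rx, ry, rz in a scale on which 1.0 is pi rad; each row shifts and turns the commanded pose from where the row before left it, along the tool's axes as they then stand; what a row does not reach is not made up. A row lasts 1/8 s, in which the tool goes at most 0.0625 m and 0.188 rad, less where a joint would pass 70% of its speed; a pose out of reach is approached as far as the arm can. OPENING is the finger opening in m, set as the command begins (- or left out keeps the last). The fingers move at their own pace and stop on an object; FORCE is the grip in N (left out, the last holds). Time passes only in rows, so rows that do not move let the fingers close. It prints the time, the measured TCP pose, the force, the opening and the grip force at its end. Input that does not fit is refused with a message, and nothing moves.
- probe_bus.get_state(): the state, without advancing time (a new reading comes with each control period).
- get_image(name): name is "side" or "top"; returns a dict with "img" (400x640x3 uint8, red, green, blue), "intrinsics" (3x3 intrinsics, pixels), "D" ([k1, k2, p1, p2, k3] as OpenCV has them; the pictures are not rectified), "origin" and "attitude" of the camera in the world. Camera axes: x right, y down, z forward; pixel columns grow to the right and rows downward; lengths in m; the calibration is good to about 2 mm. A picture is of the moment at which its call begins. There is no depth.
- ticket.finish_job(): hands the job in; it is judged then, once.
The state is a dict: "time_s": time; "qpos": joint angles; "qvel": joint speeds; "effort": joint torques, N m; "ee_pos": TCP position; "orientation": TCP orientation; "force": force on the tool from outside, world axes, zero at the start; "moment": the same for the moment, N m; "width": finger opening in m; "finger_force": force on a finger pad.
Only numpy, scipy, OpenCV 4.12 (cv2) and the standard library are available. Lean on these libraries where they do the work, as an engineer would, in place of code of your own. Each camera call takes 0.05 s, during which the arm holds its last target. There are 200 camera calls.

## Task

Three sliding trays stand side by side on the drying stand. With the fingertips push the empty tray, which was left out, fully home; then hook a fingertip behind the front lip of the tray that carries the round vase and draw it out to its stop. Do not touch, lift or tip the pots, do not pinch the trays' fronts, leave the cup's tray closed and the other things on the table where they are, and finish with the hand clear.

Things in the scene. Friction and masses are not known exactly. Their poses are not given: they have to be found in the camera images.
- stand: Low fixed drying stand: plywood board 190 x 310 x 12 mm on the table, a batten 42 mm high along its back. Origin under the board's middle, on the table; x points from the trays' fronts to the back, y to the left along the row. Three alike wooden trays lie on it side by side, 100 mm apart in y; which tray has which place varies. Trays slide straight towards the stand's -x.
- vase_tray (a joint): Slide of the tray with the round vase: 0 fully home, 0.100 m drawn out to its stop. Starts at 0. All trays: friction about 1.5 N and some damping; a tray stays where it is left and cannot be lifted off.
- cup_tray (a joint): Slide of the tray with the cup: 0 fully home, 0.100 m out. Starts at 0 and stays.
- spare_tray (a joint): Slide of the empty tray: 0 fully home, 0.100 m out. Starts 50 to 85 mm out. A small dark vase and a big grey bowl with a lump in it, up to 147 mm high, stand fixed in front of the robot left of the trays' way (x up to 0.44 m, y above -0.05 m): do not run into them.
- vase_lip (a point): Inner half of the upright front of the vase's tray, 5 mm thick, 96 mm wide, top 60 mm above the table, 25 mm above the tray board (board top 35 mm above the table, bare for 50 mm behind the lip, then the vase). Origin in the middle of the top edge of its inner surface (which a finger hooks), moving with the tray; axes as the stand's: x points into the tray.
- vase_face (a point): Outer half of the front of the vase's tray, 5 mm thick, 96 mm wide, 36 mm high. Origin in the middle of the top edge of its outer surface, 10 mm in front of the origin of vase_lip; axes as the stand's.
- spare_lip (a point): The same inner half of the front, of the empty tray; origin and axes likewise.
- spare_face (a point): The same outer half of the front, of the empty tray: the surface to push on. Origin in the middle of its top edge, 60 mm above the table; axes as the stand's.
- vase: Plain round vase, bulging like a ball, nearly closed on top, 80 mm across, 61 mm high, standing loose on its tray. Origin under its middle, z up.
- cup: Open handleless cup, 59 mm across, 63 mm high, standing loose on its tray. Origin under its middle, z up.
- rib: Bystander: flat oval wooden rib, 50 x 95 x 6 mm, lying on the table left of the trays' fronts. Origin under its middle.
- stamp: Bystander: small wooden stamp, 18 x 18 x 46 mm, upright on the table left of the stand. Origin under its middle.
- squat_pot: Bystander: squat dark grey pot, 61 mm across, 46 mm high, on the table left of the stand. Origin under its middle.

How it is judged:
On the way, in this order (a step that is already met when the one before it is completed fails the run):
1. the empty tray is fully home while the vase's tray is still closed (value of joint spare_tray below 0.006 m and value of joint vase_tray below 0.01 m), for 0.2 s.
2. the vase's tray is on its way out with a finger against the inside of its lip (its part vase_tray_c3) (value of joint vase_tray between 0.02 and 0.095 m and contact force between the fingers and vase_tray_c3 above 0.3 N), for 0.05 s.
3. the vase's tray is out at its stop (value of joint vase_tray above 0.093 m), for 0.1 s.
At the end, for the whole second after the job is handed in: The vase's tray is out to within 8 mm of its stop, the empty tray and the cup's tray are home within 7 mm, the vase stands upright on its tray about where it stood (70 to 145 mm behind the lip), the cup has not moved by more than 20 mm, and both pots are at rest (value of joint vase_tray above 0.092 m and value of joint each of spare_tray, cup_tray below 0.007 m and angle between each of vase, cup's own z axis and vertical below 0.15 rad and horizontal distance between vase and vase_lip between 0.07 and 0.145 m and distance of cup from where it was at the start of the episode below 0.02 m and linear speed of each of vase, cup below 0.02 m/s); the robot touches nothing.
It fails at once if the robot touches the vase or the cup (contact force between any of the arm, the fingers and vase above 0.5 N or contact force between any of the arm, the fingers and cup above 0.5 N).
It fails at once if a pot is lifted or tipped (height (world z) of any of vase, cup above 0.05 m or angle between any of vase, cup's own z axis and vertical above 0.3 rad).
It fails at once if a tray's front is pinched from both sides (part c3 is its inner half, c4 its outer half) ((contact force between the fingers and vase_tray_c3 above 1.5 N and contact force between the fingers and vase_tray_c4 above 1.5 N) or (contact force between the fingers and spare_tray_c3 above 1.5 N and contact force between the fingers and spare_tray_c4 above 1.5 N)).
It fails at once if the cup's tray is drawn out (value of joint cup_tray above 0.015 m).
It fails at once if a bystander on the table is moved (distance of any of rib, stamp, squat_pot from where it was at the start of the episode above 0.02 m).
It also fails if it takes over 43 s, if anything falls off the work surface, if the arm or the gripper's body presses on something with over 40 N, if the wrist force passes 120 N, or if a joint passes its speed limit or range.

## Working session

There is one attempt and no reset: what is moved stays moved. The work goes in short steps, Python scripts to look and compute and a shell command to move; the robot and the scene stay as the last step left them, time stands still between calls to the robot, and variables do not carry over. Pictures are saved under pics/ and viewed, at most 10 in all, crops included, and the job is handed in when it is done.

```bash
mkdir -p pics; ls
python3 - <<'E'
from plant import manip, probe_bus, ticket, get_image
import cv2,numpy as np
for n in("top","side"):
    d=get_image(n); cv2.imwrite(f"pics/{n}0.png",d["img"][:,:,::-1]); print(n,d["intrinsics"],d["D"],d["origin"],d["attitude"])
s=probe_bus.get_state(); print(s["time_s"],s["ee_pos"],s["orientation"],s["width"])
E
```

```text
nudge.py
pics
plant.py
top [[517.08527542   0.         318.2725497 ]
 [  0.         517.08527542 206.39948998]
 [  0.           0.           1.        ]] [-0.01938412  0.          0.          0.          0.        ] [ 0.48839579 -0.06352508  1.25347379] [[ 0.00442879 -0.99664561  0.08171845]
 [-0.9999888  -0.00455015 -0.00129887]
 [ 0.00166634 -0.08171179 -0.99665461]]
side [[477.84088358   0.         316.46597796]
 [  0.         477.84088358 207.984418  ]
 [  0.           0.           1.        ]] [0.03045229 0.         0.         0.         0.        ] [0.02859138 0.72268858 0.69680862] [[-0.80607596 -0.31764117  0.49934521]
 [-0.59143169  0.46261193 -0.66045345]
 [-0.02121584 -0.82770423 -0.5607634 ]]
0.1 [ 0.16049291 -0.60370503  0.2307051 ] [[ 9.66426331e-01  2.56943620e-01 -3.49360835e-04]
 [ 2.56943852e-01 -9.66425697e-01  1.10873523e-03]
 [-5.27488440e-05 -1.16127704e-03 -9.99999324e-01]] 0.08534776982295449
```

View pics/top0.png

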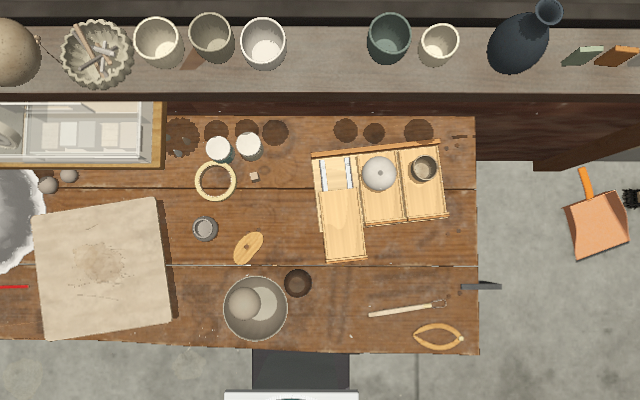

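View pics/side0.png

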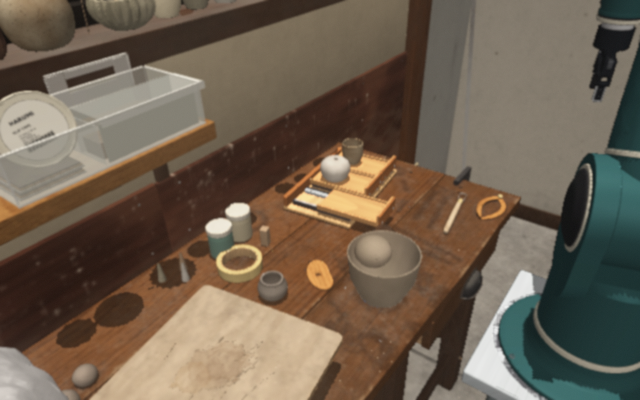

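Top view (up = +x, left = +y): the spare tray is on the left and out, with its front around (327-367, 260). The vase tray is in the middle, vase at (380,174), and the cup tray is on the right, cup at (424,168). I'll zoom in to get the corners.

```bash
python3 - <<'E'
import cv2
i=cv2.imread("pics/top0.png")[135:270,300:460]
cv2.imwrite("pics/crop0.png",cv2.resize(i,None,fx=4.4,fy=4.4,interpolation=cv2.INTER_CUBIC))
E
cat > h.py <<'E'
import cv2,numpy as np
from plant import manip, probe_bus, ticket, get_image
def ray(d,p,z):
    n=cv2.undistortPoints(np.array([[p]],float),np.array(d["intrinsics"]),np.array(d["D"]))[0,0]
    v=np.array(d["attitude"])@[n[0],n[1],1]; o=np.array(d["origin"]); return o+v*(z-o[2])/v[2]
def proj(d,P):
    R=np.array(d["attitude"]);r=cv2.Rodrigues(R.T)[0];t=-R.T@np.array(d["origin"])
    return cv2.projectPoints(np.array(P,float).reshape(-1,3),r,t,np.array(d["intrinsics"]),np.array(d["D"]))[0][:,0]
E
```

```text
(no output)
```

View pics/crop0.png

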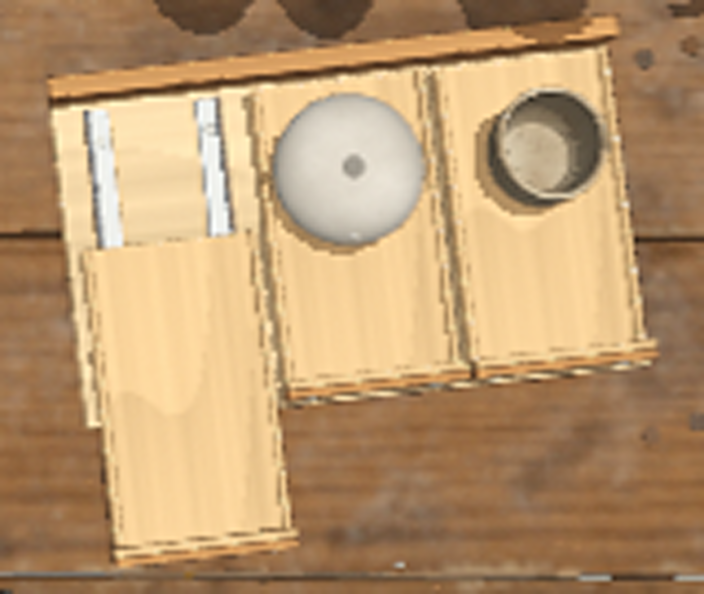

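Run:
```python
from h import *
d=get_image("top")
f=lambda u,v,z:ray(d,((u+.5)/4.4-.5+300,(v+.5)/4.4-.5+135),z)
def seg(n,a,b,z):
    A,B=f(*a,z),f(*b,z);w=A-B;print(n,A.round(4),B.round(4),"mid",((A+B)/2).round(4),"len",np.linalg.norm(w).round(4),"yaw",np.arctan2(-w[0],w[1]).round(4))
seg("spare outer",(116,564),(298,545),.06)
seg("vase outer",(291,403),(470,380),.06)
seg("vase inner",(290,388),(470,366),.06)
seg("cup outer",(476,378),(657,355),.06)
seg("vase+cup",(291,403),(657,355),.06)
seg("batten",(50,80),(617,17),.042)
# same line through the board's left edge
seg("board left",(50,105),(88,428),.012)
print("vase",f(350,168,.061))
```

```text
spare outer [ 0.4564 -0.0833  0.06  ] [ 0.4667 -0.1784  0.06  ] mid [ 0.4616 -0.1309  0.06  ] len 0.0956 yaw 0.1076
vase outer [ 0.5409 -0.1749  0.06  ] [ 0.5534 -0.2691  0.06  ] mid [ 0.5471 -0.222   0.06  ] len 0.095 yaw 0.1319
vase inner [ 0.5487 -0.1744  0.06  ] [ 0.5607 -0.2692  0.06  ] mid [ 0.5547 -0.2218  0.06  ] len 0.0955 yaw 0.1259
cup outer [ 0.5544 -0.2723  0.06  ] [ 0.567  -0.3678  0.06  ] mid [ 0.5607 -0.32    0.06  ] len 0.0964 yaw 0.1304
vase+cup [ 0.5409 -0.1749  0.06  ] [ 0.567  -0.3678  0.06  ] mid [ 0.5539 -0.2714  0.06  ] len 0.1947 yaw 0.1345
batten [ 0.7152 -0.0472  0.042 ] [ 0.7513 -0.3538  0.042 ] mid [ 0.7332 -0.2005  0.042 ] len 0.3087 yaw 0.1172
board left [ 0.7068 -0.0469  0.012 ] [ 0.5288 -0.0686  0.012 ] mid [ 0.6178 -0.0578  0.012 ] len 0.1793 yaw -1.4494
vase [ 0.66529415 -0.20644753  0.061     ]
```

The rows are not in the units I measure in: shifts go in shares of 62.5 mm and turns go in shares of pi rad. I convert before sending: -0.056 m is -0.896, 0.04 m is 0.64, 0.138 rad / 3.1416 = 0.0439.

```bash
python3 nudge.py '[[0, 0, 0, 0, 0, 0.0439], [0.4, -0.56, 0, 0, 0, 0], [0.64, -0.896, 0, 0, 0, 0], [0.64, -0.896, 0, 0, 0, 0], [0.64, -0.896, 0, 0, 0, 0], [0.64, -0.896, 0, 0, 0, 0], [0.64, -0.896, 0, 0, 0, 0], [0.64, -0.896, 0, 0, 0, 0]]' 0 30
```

```text
refused: ROWS must be rows with the three-number parts in brackets of their own. Nothing was moved.
```

Refused on format, not on reach. It needs rows with the three-number parts in brackets of their own.

```bash
python3 nudge.py '[[[0, 0, 0], [0, 0, 0.0439]], [[0.4, -0.56, 0], [0, 0, 0]], [[0.64, -0.896, 0], [0, 0, 0]], [[0.64, -0.896, 0], [0, 0, 0]], [[0.64, -0.896, 0], [0, 0, 0]], [[0.64, -0.896, 0], [0, 0, 0]], [[0.64, -0.896, 0], [0, 0, 0]], [[0.64, -0.896, 0], [0, 0, 0]]]' 0 30
```

```text
time_s: 1.15
ee_pos: [0.361, -0.235, 0.2314]
orientation: [[0.993, 0.121, 0.0], [0.121, -0.993, -0.0], [0.0, 0.0, -1.0]]
force: [2.1, -0.5, 1.2]
width: -0.0001
finger_force: 0.0
```

Converted, -0.04 m is -0.64, 0.025 m is 0.4.

```bash
python3 nudge.py '[[[0.4, -0.64, 0], [0, 0, 0]], [[0.16, -0.24, 0], [0, 0, 0]], [[0, 0, 0], [0, 0, 0]], [[0, 0, 0], [0, 0, 0]], [[0, 0, 0], [0, 0, 0]]]'
```

```text
time_s: 1.78
ee_pos: [0.3881, -0.1788, 0.2312]
orientation: [[0.993, 0.12, -0.0], [0.12, -0.993, 0.0], [-0.0, -0.0, -1.0]]
force: [-0.0, 0.3, -0.9]
width: -0.0001
finger_force: 0.0
```

Converted, 0.05 m is 0.8, 0.045 m is 0.72.

```bash
python3 nudge.py '[[[0.368, -0.448, 0.32], [0, 0, 0]], [[0, 0, 0.8], [0, 0, 0]], [[0, 0, 0.8], [0, 0, 0]], [[0, 0, 0.72], [0, 0, 0]], [[0, 0, 0.384], [0, 0, 0]], [[0, 0, 0], [0, 0, 0]], [[0, 0, 0], [0, 0, 0]]]'
```

```text
time_s: 2.65
ee_pos: [0.4083, -0.1479, 0.0432]
orientation: [[0.993, 0.121, 0.001], [0.121, -0.993, -0.0], [0.001, 0.0, -1.0]]
force: [-0.3, -0.5, -0.7]
width: -0.0001
finger_force: 0.0
```

Converted, 0.02 m is 0.32, 0.01 m is 0.16.

```bash
python3 nudge.py '[[[0.32, 0, 0], [0, 0, 0]], [[0.24, 0, 0], [0, 0, 0]], [[0.16, 0, 0], [0, 0, 0]], [[0.16, 0, 0], [0, 0, 0]], [[0.16, 0, 0], [0, 0, 0]], [[0.16, 0, 0], [0, 0, 0]], [[0.16, 0, 0], [0, 0, 0]], [[0.16, 0, 0], [0, 0, 0]]]'; python3 nudge.py '[[[0.08, 0, 0], [0, 0, 0]], [[0.08, 0, 0], [0, 0, 0]], [[0.048, 0, 0], [0, 0, 0]], [[0, 0, 0], [0, 0, 0]]]'
```

```text
time_s: 3.65
ee_pos: [0.5028, -0.1359, 0.0422]
orientation: [[0.993, 0.121, -0.0], [0.121, -0.993, 0.0], [-0.0, -0.0, -1.0]]
force: [-1.5, -1.9, 0.1]
width: 0.0003
finger_force: 1.0
time_s: 4.15
ee_pos: [0.5153, -0.1341, 0.0423]
orientation: [[0.993, 0.122, 0.0], [0.122, -0.993, 0.0], [0.0, -0.0, -1.0]]
force: [-0.2, 0.7, -0.3]
width: -0.0001
finger_force: 0.0
```

Converted, 0.003 m is 0.048, 0.002 m is 0.032.

```bash
for i in 1 2; do python3 nudge.py '[[[0.048, 0, 0], [0, 0, 0]], [[0.048, 0, 0], [0, 0, 0]], [[0.032, 0, 0], [0, 0, 0]], [[0, 0, 0], [0, 0, 0]]]' | grep -E "pos|force"; done
```

```text
ee_pos: [0.5233, -0.1333, 0.0423]
force: [-0.8, -0.2, 0.2]
finger_force: 0.0
ee_pos: [0.5269, -0.133, 0.0416]
force: [-29.3, -3.1, 20.4]
finger_force: 14.7
```

Hit the stop. I'll back off, lift and take a look.

Converted, -0.05 m is -0.8, -0.03 m is -0.48.

```bash
python3 nudge.py '[[[0, 0, 0], [0, 0, 0]], [[-0.16, 0, 0], [0, 0, 0]], [[-0.48, 0, 0], [0, 0, 0]], [[-0.32, 0, -0.48], [0, 0, 0]], [[0, 0.32, -0.8], [0, 0, 0]], [[0, 0.8, -0.32], [0, 0, 0]], [[0, 0.48, 0], [0, 0, 0]], [[0, 0, 0], [0, 0, 0]]]'
python3 - <<'E'
from h import *
d=get_image("top");cv2.imwrite("pics/top1.png",d["img"][:,:,::-1])
cv2.imwrite("pics/crop1.png",cv2.resize(d["img"][135:270,300:460,::-1],None,fx=4.4,fy=4.4,interpolation=cv2.INTER_CUBIC))
E
```

```text
time_s: 6.15
ee_pos: [0.4835, -0.2412, 0.1424]
orientation: [[0.993, 0.118, 0.001], [0.118, -0.993, -0.001], [0.001, 0.001, -1.0]]
force: [0.3, 1.0, -1.2]
width: -0.0004
finger_force: 0.0
```

View pics/crop1.png

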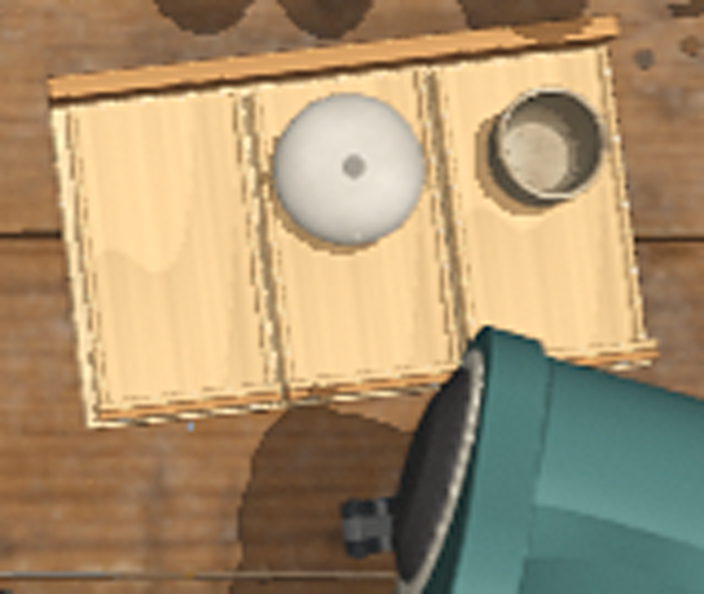

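The spare tray is home: its front is in line with the vase tray's front (edges around (285,405)). The vase and cup haven't moved. Next I'll go behind the vase tray's lip.

Converted, 0.04 m is 0.64, 0.03 m is 0.48.

```bash
python3 nudge.py '[[[0.48, -0.064, 0], [0, 0, 0]], [[0.64, -0.08, 0], [0, 0, 0]], [[0.4, -0.032, 0], [0, 0, 0]], [[0, 0, 0.32], [0, 0, 0]], [[0, 0, 0], [0, 0, 0]], [[0, 0, 0], [0, 0, 0]]]'
python3 - <<'E'
from h import *
d=get_image("side");q=proj(d,[0.577,-.2185,.05])[0].astype(int);print(q)
c=d["img"][q[1]-70:q[1]+50,q[0]-80:q[0]+80,::-1]
cv2.imwrite("pics/side1.png",cv2.resize(c,None,fx=5,fy=5,interpolation=cv2.INTER_CUBIC))
E
```

```text
time_s: 6.95
ee_pos: [0.5758, -0.2165, 0.1223]
orientation: [[0.993, 0.121, -0.001], [0.121, -0.993, 0.0], [-0.001, -0.0, -1.0]]
force: [-0.3, -0.4, -0.4]
width: -0.0002
finger_force: 0.0
[365 179]
```

View pics/side1.png

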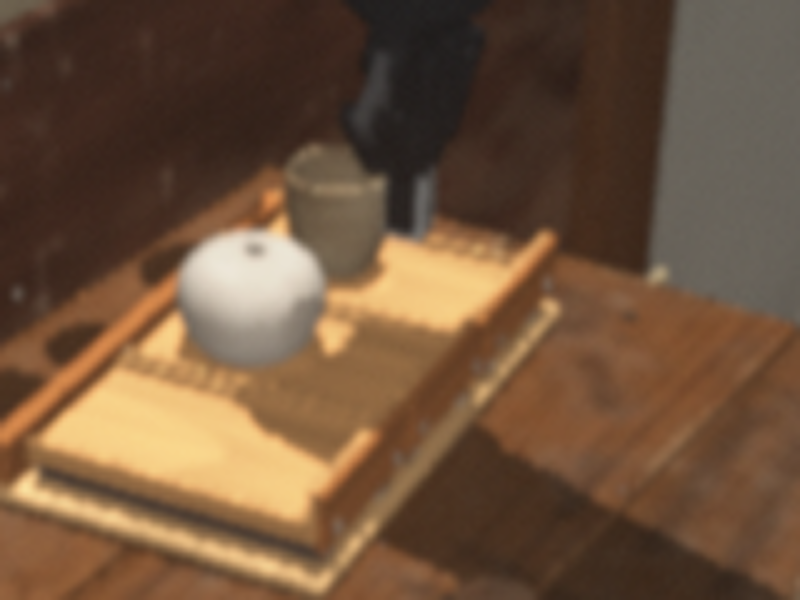

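The side view shows the closed fingertips at about (410,235), above the bare board between the vase and the lip. The vase is well to the left of them and the path down is clear.

Converted, 0.025 m is 0.4, 0.015 m is 0.24.

```bash
python3 nudge.py '[[[0, 0, 0.4], [0, 0, 0]], [[0, 0, 0.4], [0, 0, 0]], [[0, 0, 0.24], [0, 0, 0]], [[0, 0, 0.16], [0, 0, 0]], [[0, 0, 0.08], [0, 0, 0]], [[0, 0, 0], [0, 0, 0]], [[0, 0, 0], [0, 0, 0]]]' && python3 nudge.py '[[[-0.048, 0, 0], [0, 0, 0]], [[-0.048, 0, 0], [0, 0, 0]], [[-0.048, 0, 0], [0, 0, 0]], [[-0.048, 0, 0], [0, 0, 0]], [[-0.048, 0, 0], [0, 0, 0]], [[-0.048, 0, 0], [0, 0, 0]], [[-0.048, 0, 0], [0, 0, 0]], [[-0.048, 0, 0], [0, 0, 0]]]'
```

```text
time_s: 7.88
ee_pos: [0.5768, -0.2165, 0.0429]
orientation: [[0.993, 0.122, 0.001], [0.122, -0.993, -0.0], [0.001, 0.0, -1.0]]
force: [0.1, 0.2, -0.6]
width: -0.0001
finger_force: 0.0
time_s: 8.88
ee_pos: [0.5525, -0.2193, 0.0423]
orientation: [[0.993, 0.122, -0.0], [0.122, -0.993, 0.0], [0.0, -0.0, -1.0]]
force: [1.7, 0.3, 1.2]
width: 0.0003
finger_force: 0.8
```

```bash
for i in 1 2; do python3 nudge.py '[[[-0.064, 0, 0], [0, 0, 0]], [[-0.064, 0, 0], [0, 0, 0]], [[-0.08, 0, 0], [0, 0, 0]], [[-0.08, 0, 0], [0, 0, 0]], [[-0.08, 0, 0], [0, 0, 0]], [[-0.08, 0, 0], [0, 0, 0]], [[-0.08, 0, 0], [0, 0, 0]], [[-0.064, 0, 0], [0, 0, 0]]]' | grep -E "pos|force"; done
```

```text
ee_pos: [0.5156, -0.2239, 0.0423]
force: [0.7, 1.1, 0.6]
finger_force: 0.9
ee_pos: [0.4789, -0.2285, 0.0423]
force: [1.3, 1.1, -0.2]
finger_force: 0.9
```

Converted, -0.002 m is -0.032.

```bash
for i in 1 2; do python3 nudge.py '[[[-0.032, 0, 0], [0, 0, 0]], [[-0.032, 0, 0], [0, 0, 0]], [[-0.032, 0, 0], [0, 0, 0]], [[0, 0, 0], [0, 0, 0]]]' | grep -E "pos|force"; done
```

```text
ee_pos: [0.4731, -0.2292, 0.0423]
force: [-0.9, -0.5, 0.0]
finger_force: 0.0
ee_pos: [0.4695, -0.2296, 0.0426]
force: [15.2, 0.7, -11.6]
finger_force: 7.7
```

Converted, -0.05 m is -0.8, 0.04 m is 0.64.

```bash
python3 nudge.py '[[[0.128, 0, 0], [0, 0, 0]], [[0, 0, 0], [0, 0, 0]], [[0, 0, -0.48], [0, 0, 0]], [[0, 0, -0.8], [0, 0, 0]], [[0, 0, -0.8], [0, 0, 0]], [[-0.48, 0.64, 0], [0, 0, 0]], [[-0.48, 0.8, 0], [0, 0, 0]], [[-0.32, 0.64, 0], [0, 0, 0]]]';python3 nudge.py '[[[-0.48, 0.8, 0], [0, 0, 0]], [[-0.32, 0.64, 0], [0, 0, 0]], [[0, 0, 0], [0, 0, 0]], [[0, 0, 0], [0, 0, 0]]]'
python3 - <<'E'
from h import *
d=get_image("top")
cv2.imwrite("pics/crop2.png",cv2.resize(d["img"][135:270,300:460,::-1],None,fx=4.4,fy=4.4,interpolation=cv2.INTER_CUBIC))
E
```

```text
time_s: 12.88
ee_pos: [0.4098, -0.3696, 0.1724]
orientation: [[0.993, 0.12, -0.001], [0.12, -0.993, -0.0], [-0.001, 0.0, -1.0]]
force: [-0.1, 0.7, 0.0]
width: -0.0002
finger_force: 0.0
time_s: 13.38
ee_pos: [0.3729, -0.4623, 0.172]
orientation: [[0.993, 0.122, -0.0], [0.122, -0.993, 0.001], [-0.0, -0.001, -1.0]]
force: [0.8, 0.5, 0.6]
width: 0.0001
finger_force: 0.0
```

View pics/crop2.png

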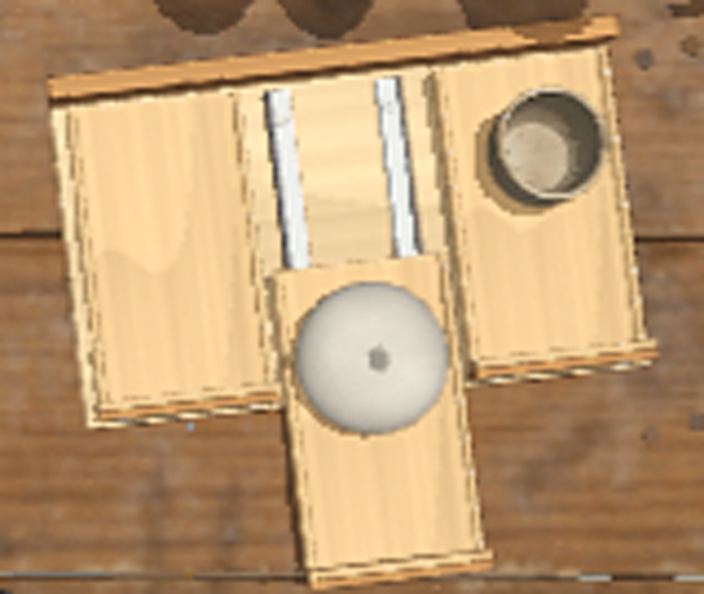

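The vase tray is fully out, with its front at about (400,575) and the vase upright at (375,358). The other two trays are home, the cup hasn't moved and the hand is clear.

```bash
python3 -c "
from plant import manip, probe_bus, ticket, get_image
print(ticket.finish_job())"
```

```text
the job is handed in; nothing more can be done
None
```

The job is handed in (no verdict came back): the last picture shows the empty tray home, the vase's tray out at its stop with the vase upright, the cup's tray closed and the hand clear.

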